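# Tip a can capacitor into its parts box

### The job

Pick up the short, thick can capacitor (the black cylinder with two pins) that lies among the loose parts and set it down, lying across the channel, on the half of the tipping tray that faces the rectangular box, not the half towards the round dish. Let the capacitor's own weight tip the tray so that it rolls off into the rectangular box; set it down rather than drop it, do not push the tray over with the fingers, and leave the other loose parts where they are.

Things in the scene. Friction and masses are not known exactly. Their poses are not given: they have to be found in the camera images.
- capacitor_center (a point): Centre of the capacitor to be sorted: a loose cylinder, black with a bright metal end and a thin grey band near it, two 4 mm pins at the other end, 20 mm in diameter and 42 mm long, lying on its side on the bench (centre 10 mm up), about 30 g; it rolls freely. The y axis of this point runs along its length; it can be pinched across its 20 mm diameter from above.
- sorter: Fixed stand of the tipping sorter, aluminium: base plate 112 x 120 x 6 mm with two upright cheeks that carry the tray's pivot 78 mm above the bench. Origin at the centre of its underside on the bench, z up. x is the direction of the pivot axis (across the channel), y is the direction along the channel, in which the tray slopes when tipped. One collecting box stands beyond each end (+y and -y).
- tray_mid (a point): Middle of the tray's upper surface, right over the pivot, 86 mm above the bench when level; the point turns with the tray (x across the channel, y along it). The tray is an aluminium channel 180 mm long (90 mm each way along y), 80 mm wide inside, open at both ends, with side walls 10 mm high above its surface and a low cross ridge (2.5 mm) at the middle dividing its two halves. A round part set on it 30 to 55 mm from the middle tips that half.
- tray (a joint): Angle of the tray about the sorter's x axis, rad: 0 level, positive when the +y end is up and the -y end is down, stops at -0.28 and +0.28. After the part has rolled off, allow a second or two for everything to settle. Nearly frictionless; a small bob hanging under the tray brings it back to level when empty, and a 30 g capacitor put more than about 20 mm from the middle tips it to the stop.
- parts_box_in (a point): Centre of the inner floor (3 mm above the bench) of the fixed rectangular open box, plain grey, 110 mm (x) by 120 mm (y) outside, 35 mm high, walls 3 mm. It stands under one end of the tray, its middle about 135 mm from the pivot; which end varies.
- round_dish_in (a point): Centre of the inner floor of the fixed round open dish, plain grey, 120 mm in diameter, 35 mm high. It stands under the other end of the tray and is the wrong place for the capacitor.
- nine_volt_center (a point): Centre of a bystander: a loose block battery 18 x 26 x 49 mm standing upright. Leave it alone.
- terminal_strip_center (a point): Centre of a bystander: a loose terminal strip 16 x 56 x 14 mm (long in its y). Leave it alone.
- cell_center (a point): Centre of a bystander: a loose yellow and white battery cell, 14 mm in diameter and 50 mm long, lying on its side. Leave it alone. A monitor on a stand rises to the left of the loose parts (x 0.43 to 0.72, y 0.43 to 0.62 in the world): keep the arm clear of it, drawing in towards the base before swinging over the parts.
There are look-alikes about, which are no part of the job. What is shaped like the part that bears capacitor_center but red is not meant.

How it is judged:
On the way:
1. the tray is tipped well over (more than 0.18 rad, either way) with the capacitor lying on it ((value of joint tray above 0.18 rad or value of joint tray below -0.18 rad) and contact force between capacitor and tray above 0.01 N and height (world z) of capacitor_center above 0.04 m), for 0.05 s.
At the end, for the whole second after the job is handed in: The capacitor lies inside the rectangular box (its centre within the inner walls and less than 30 mm above the bench), at rest (under 0.03 m/s), and the empty tray has swung back to level within 0.08 rad (x of capacitor_center in the frame of parts_box_in between -0.052 and 0.052 m and y of capacitor_center in the frame of parts_box_in between -0.057 and 0.057 m and height (world z) of capacitor_center below 0.03 m and linear speed of capacitor below 0.03 m/s and value of joint tray between -0.08 and 0.08 rad); the robot touches nothing.
It fails at once if the fingers push the tray over (touching it with more than 0.1 N while it is tipped beyond 0.2 rad) ((value of joint tray above 0.2 rad or value of joint tray below -0.2 rad) and contact force between the fingers and tray above 0.1 N).
It fails at once if the capacitor is let go high in the air (more than 35 mm above the tray) (height (world z) of capacitor_center above 0.13 m and contact force between the fingers and capacitor below 0.01 N).
It fails at once if another loose part is moved by more than 20 mm or knocked over (distance of any of nine_volt_center, terminal_strip_center, cell_center from where it was at the start of the episode above 0.02 m or angle between any of nine_volt_center, terminal_strip_center, cell_center's own z axis and vertical above 0.5 rad).
It also fails if it takes over 43 s, if anything falls off the work surface, if the arm or the gripper's body presses on something with over 40 N, if the wrist force passes 120 N, or if a joint passes its speed limit or range.

### The arm

A 6-joint arm with a two-finger parallel gripper is mounted at the origin on a cart in front of the work surface, level with it; the furniture and walls round the work are solid. World frame = base frame: x ahead of the robot, y to its left, z up, the work surface at z = 0. Lengths are in m, angles in rad, forces in N, time in s.
With the tool pointing down it reaches from about 0.25 to 0.775 m from the base axis. Payload 4 kg.
Tool frame: the origin (TCP) lies at the very end of the fingers, on their centre line; the grasp point (between the pads) lies 19 mm behind it; z points along the fingers, y is the line along which they close (so a half turn about z gives the same grasp; the last joint's range is limited). The gripper opens to 94 mm and grips with 3 to 60 N. Pads are 16 mm wide; open, the fingers measure 119 mm over their backs; the gripper's body (75 mm by 177 mm) begins 78 mm behind the grasp point.
Start: joints at [1.229, 0.087, 1.371, -0, 1.684, -0.103], TCP at [0.13, 0.534, 0.206] pointing down, gripper open.
Joint ranges: [-3.1, 3.1], [-0.76, 2.03], [0.27, 2.55], [-1.08, 4.22], [0.17, 2.65], [-2.57, 2.57]. Speed limits (rad/s): [2.79, 2.79, 3.14, 3.14, 3.14, 3.14].

### API

Orientations are given as [roll, pitch, yaw] about the fixed x, y, z axes, in that order (R = Rz(yaw) Ry(pitch) Rx(roll)).
In Python, from bench import robot, snapshot, finder gives the robot as it stands.
- The arm moves only by the tool drive_tool, never from a script. Its argument "deltas" is text: rows parted by semicolons, each of 7 numbers parted by spaces: the shift along the tool's x, y, z each as a share of 100 mm, from -1 to 1, then the turn, a rotation vector about the tool's x, y, z each as a share of 90 degrees, from -1 to 1, then the finger opening in mm, from 0 to 94. In form: tx ty tz rx ry rz gripper; .... A call has 1 to 5 rows; each row is the pose to reach, as a shift and turn from the pose commanded when the call began, along the tool's axes at that moment; what a row does not reach only later rows make up. A row lasts 1/10 s, in which the tool goes at most 50 mm and 8.59 degrees, less where a joint would pass 70% of its speed; a pose out of reach is approached as far as the arm can. A call with a number of a shift or a turn outside -1 to 1 is refused whole. A call with a gripper value outside its range is refused whole. The fingers move at their own pace and stop on an object; the grip force is fixed at half the most. Time passes only in rows, so rows that repeat a pose let the fingers close. It gives the time, the measured TCP pose, the force, the opening and the grip force at its end, in the units of the state.
- robot.get_obs(): the state, without advancing time (a new reading comes with each control period).
- snapshot(name): name is "side" or "top"; returns a dict with "img" (384x512x3 uint8, red, green, blue), "fx", "fy", "cx", "cy" (pixels), "T" (4x4, takes a point from camera to world coordinates). Camera axes: x right, y up, looking along -z (the intrinsics and any distortion apply to the point x, -y, -z); pixel columns grow to the right and rows downward; lengths in m; the calibration is good to about 2 mm. A picture is of the moment at which its call begins. There is no depth.
- robot.close_job(): hands the job in; it is judged then, once.
Trained networks look in the newest picture that a camera, given by its name, has taken for a name from the list of things; names that differ only in an ending like _2 or _b are one class to them, and where a whole thing is asked for, a point or a joint stands for the part that bears it (a point fixed in the world has none). Each returns a list of dicts, best first, with "confidence" (0 to 1); they miss things now and then, are a little off and sometimes report something else, mostly with a low value. They report only what shows in the picture. A call takes as long as a camera call. They do not tell look-alikes from the thing itself.
- finder.look_for(camera, thing): "xy" ([column, row] in pixels, amid what is visible of it).
- finder.masks_of(camera, thing): "region" (384x512 bool, what is visible of it) and "xy" ([column, row] in pixels, amid what is visible of it).
- finder.landmark_of(camera, thing): "xy" ([column, row] in pixels: a listed point, or the origin of a listed thing).
The state is a dict: "time": time; "joint_positions": joint angles; "qvel": joint speeds; "joint_torque": joint torques, N m; "tool_pos": TCP position; "ee_rot": TCP orientation; "wrist_force": force on the tool from outside, world axes, zero at the start; "wrist_torque": the same for the moment, N m; "width": finger opening in m; "finger_force": force on a finger pad.
Only numpy, scipy, OpenCV 4.12 (cv2) and the standard library are available. Lean on these libraries where they do the work, as an engineer would, in place of code of your own. Each camera call takes 0.05 s, during which the arm holds its last target. There are 200 camera calls.

## Working session

There is one attempt and no reset: what is moved stays moved. The work goes in short steps, Python scripts to look and compute and a tool call to move; the robot and the scene stay as the last step left them, time stands still between calls to the robot, and variables do not carry over. Pictures are saved under pics/ and viewed, at most 10 in all, crops included, and the job is handed in when it is done.

Besides the shell and the picture viewer there is one more tool, called after "Emit:" as name(argument=value, ...), one argument or row to a line, values as JSON. drive_tool: Moves the arm, as the interface text tells. Shift numbers are shares of 100 mm and turn numbers shares of 90 degrees, none past 1 either way. Its arguments: {"type":"object","properties":{"deltas":{"type":"string"}},"required":["deltas"]}

```bash
mkdir -p pics; cat > h.py <<'E'
from bench import robot, snapshot, finder
import numpy as np, cv2
def snap(cam,name=None):
    s=snapshot(cam)
    if name: cv2.imwrite(f'pics/{name}.png',s['img'][:,:,::-1])
    return s
def world(s,xy,z):
    T=np.array(s['T']);d=np.array([(xy[0]-s['cx'])/s['fx'],-(xy[1]-s['cy'])/s['fy'],-1.])
    d=T[:3,:3]@d;o=T[:3,3];return o+d*(z-o[2])/d[2]
E
python3 - <<'E'
from h import *
np.set_printoptions(precision=3,suppress=True)
H=dict(capacitor_center=.01,tray_mid=.086,parts_box_in=.003,round_dish_in=.003,nine_volt_center=.0245,terminal_strip_center=.007,cell_center=.007,sorter=0)
S={}
for c in('top','side'):
    s=snap(c,c+'0');S[c]=s;print(c,{k:v for k,v in s.items() if k!='img'})
    for k,z in H.items():
        for r in finder.landmark_of(c,k)[:3]: print(k,np.array(r['xy']),round(r['confidence'],2),world(s,r['xy'],z))
o=robot.get_obs();print(o['time'],o['tool_pos'],o['ee_rot'],o['width'])
cv2.imwrite('pics/both.png',cv2.resize(np.vstack([S['top']['img'],S['side']['img']])[:,:,::-1],(400,600)))
E
```

```text
top {'fx': 441.04000598104085, 'fy': 441.04000598104085, 'cx': 259.5209180021268, 'cy': 189.01408473195696, 'T': array([[ 0.009,  0.981, -0.192,  0.308],
       [-1.   ,  0.013,  0.017,  0.024],
       [ 0.019,  0.192,  0.981,  1.338],
       [ 0.   ,  0.   ,  0.   ,  1.   ]])}
capacitor_center [157.9 220.1] 0.59 [0.468 0.307 0.01 ]
capacitor_center [166.3 245.3] 0.41 [0.393 0.278 0.01 ]
tray_mid [294.2 190.9] 0.59 [ 0.549 -0.098  0.086]
parts_box_in [335.1 197.9] 0.82 [ 0.544 -0.232  0.003]
round_dish_in [334.5 197.7] 0.73 [ 0.545 -0.23   0.003]
nine_volt_center [197.  175.4] 0.56 [0.605 0.193 0.024]
terminal_strip_center [193.3 232.1] 0.51 [0.434 0.2   0.007]
cell_center [168.  182.8] 0.53 [0.584 0.283 0.007]
sorter [290.4 194.3] 0.59 [ 0.554 -0.094  0.   ]
side {'fx': 448.1357154596307, 'fy': 448.1357154596307, 'cx': 255.7483983974987, 'cy': 179.19725905362802, 'T': array([[-0.872,  0.214, -0.441,  0.044],
       [-0.49 , -0.383,  0.783,  0.877],
       [-0.001,  0.899,  0.438,  0.555],
       [ 0.   ,  0.   ,  0.   ,  1.   ]])}
capacitor_center [251.8 280.9] 0.72 [0.383 0.29  0.01 ]
capacitor_center [268.4 156.9] 0.56 [ 0.635 -0.252  0.01 ]
capacitor_center [210.7 267.3] 0.49 [0.475 0.294 0.01 ]
parts_box_in [293.5 165.3] 0.94 [ 0.547 -0.247  0.003]
round_dish_in [241.7 207.1] 0.89 [0.552 0.046 0.003]
nine_volt_center [189.6 220.8] 0.6 [0.603 0.191 0.024]
nine_volt_center [255.3 251.4] 0.56 [0.414 0.221 0.024]
terminal_strip_center [256.3 250.6] 0.55 [0.426 0.196 0.007]
cell_center [170.2 249.4] 0.43 [0.587 0.281 0.007]
sorter [271.4 184.9] 0.63 [ 0.547 -0.104  0.   ]
sorter [268.7 156.7] 0.16 [ 0.645 -0.275  0.   ]
0.9 [0.13  0.534 0.206] [3.142 0.    2.903] 0.0938708338666858
```

```bash
python3 - <<'E'
import cv2,numpy as np
t=cv2.imread('pics/top0.png')[140:280,120:380];s=cv2.imread('pics/side0.png')[130:320,140:340]
t=cv2.resize(t,None,fx=3,fy=3,interpolation=2)[:, :];cv2.imwrite('pics/t.png',t)
cv2.imwrite('pics/s.png',cv2.resize(s,None,fx=3,fy=3,interpolation=2))
E
```

```text
(no output)
```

View pics/t.png

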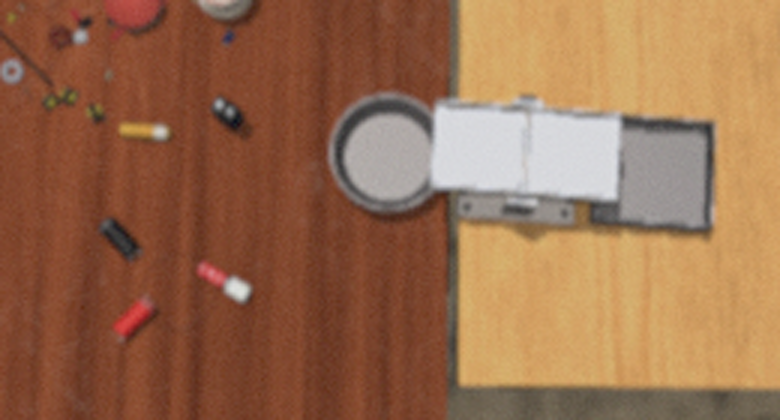

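View pics/s.png

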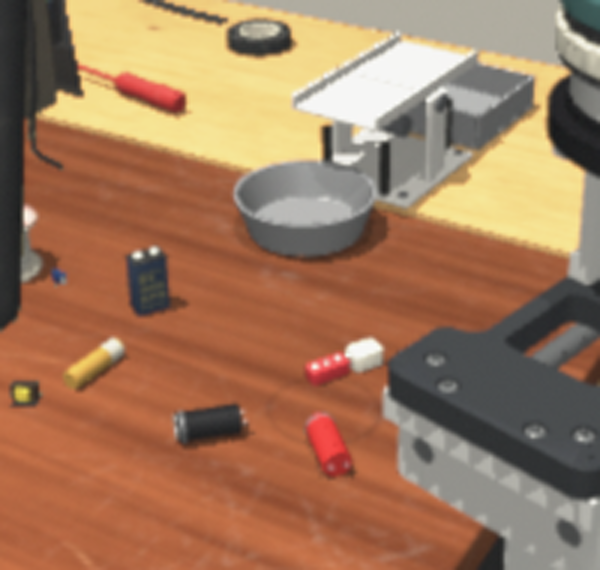

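The top view shows the black capacitor at about (160,220), the red look-alike at (165,246), and the tray ridge at about (296,190). The rectangular box is on the right (-y world) and the dish on the left. The side view agrees.

```bash
python3 - <<'E'
from h import *
np.set_printoptions(precision=3,suppress=True)
s=snap('top')
def rect(m,z):
    ys,xs=np.nonzero(m);P=np.array([world(s,(x,y),z)[:2] for x,y in zip(xs,ys)])
    r=cv2.minAreaRect((P*1000).astype(np.float32));b=cv2.boxPoints(r);return np.array(r[0]),r[1],r[2],b
for k,z in (('capacitor_center',.012),('tray_mid',.09),('parts_box_in',.035),('cell_center',.01),('terminal_strip_center',.01)):
    for r in finder.masks_of('top',k)[:3]:
        m=np.array(r['region']);print(k,r['xy'],r['confidence'],m.sum(),s['img'][m].mean(0));print(*rect(m,z))
# darkness mask of capacitor
g=s['img'].astype(int).sum(2);m=np.zeros(g.shape,bool);m[210:230,150:172]=g[210:230,150:172]<130
print('dark',m.sum(),*rect(m,.012))
m=np.zeros(g.shape,bool);m[170:210,260:332]=s['img'][170:210,260:332].min(2)>185
print('white',m.sum(),*rect(m,.088))
s2=snap('side')
for r in finder.masks_of('side','capacitor_center')[:3]:
    s=s2;m=np.array(r['region']);print(r['confidence'],s['img'][m].mean(0),*rect(m,.010))
E
```

```text
capacitor_center [156.2, 222.4] 0.67 120 [68.258 51.85  47.025]
[468.66  301.588] (49.995201110839844, 24.951969146728516) 51.498008728027344 [[443.334 289.792]
 [462.861 274.258]
 [493.985 313.384]
 [474.458 328.918]]
capacitor_center [167.9, 246.4] 0.52 106 [166.481  59.943  54.811]
[391.73 282.13] (19.275415420532227, 45.204933166503906) 46.76531982421875 [[368.661 290.591]
 [401.595 259.626]
 [414.799 273.669]
 [381.864 304.634]]
tray_mid [291.5, 189.2] 0.85 1823 [206.59  207.119 210.569]
[550.318 -99.066] (179.07208251953125, 88.04205322265625) 86.48870849609375 [[ 500.896 -185.738]
 [ 588.773 -191.13 ]
 [ 599.74   -12.394]
 [ 511.864   -7.002]]
parts_box_in [339.7, 199.8] 0.62 1281 [135.942 130.113 127.702]
[ 540.548 -232.688] (123.73450469970703, 115.3313217163086) 85.89472961425781 [[ 478.602 -290.268]
 [ 593.637 -298.525]
 [ 602.495 -175.108]
 [ 487.46  -166.851]]
cell_center [293.8, 188.4] 0.54 1853 [205.564 206.003 209.367]
[ 564.454 -106.639] (190.97727966308594, 96.54175567626953) 86.48870849609375 [[ 510.425 -198.992]
 [ 606.786 -204.905]
 [ 618.482  -14.286]
 [ 522.122   -8.374]]
dark 23 [470.89  301.234] (30.518959045410156, 14.627388954162598) 46.516937255859375 [[455.083 295.195]
 [465.696 285.13 ]
 [486.697 307.274]
 [476.084 317.339]]
white 1590 [550.979 -98.929] (179.83750915527344, 98.10013580322266) 84.55753326416016 [[ 493.622 -183.79 ]
 [ 591.279 -193.095]
 [ 608.336  -14.068]
 [ 510.678   -4.763]]
0.6 [204.014  67.732  62.423] [393.307 285.148] (21.418231964111328, 62.2268180847168) 44.1666145324707 [[363.947 300.005]
 [407.303 255.368]
 [422.667 270.292]
 [379.311 314.928]]
0.47 [63.215 60.57  59.84 ] [472.231 304.569] (44.04816436767578, 30.226991653442383) 45.26625061035156 [[445.994 299.56 ]
 [467.467 278.286]
 [498.468 309.577]
 [476.996 330.851]]
```

Emit:
drive_tool(
  deltas="-0.2 -0.3 0 0 0 0 60;-0.45 -0.65 0 0 0 0 60;-0.7 -1 0 0 0 0 60",
)

```text
time: 1.6
tool_pos: [0.1746, 0.4195, 0.2053]
ee_rot: [-3.141, 0.0, 2.904]
wrist_force: [1.6, -1.1, 1.0]
width: 0.0733
finger_force: 0.0
```

Emit:
drive_tool(
  deltas="-0.25 -0.35 0 0 0 0 60;-0.5 -0.7 0 0 0 0 60;-0.7 -1 0 0 0 0 60",
)

```text
time: 1.9
tool_pos: [0.2192, 0.3052, 0.2056]
ee_rot: [3.141, 0.001, 2.903]
wrist_force: [0.9, 0.1, 0.3]
width: 0.0602
finger_force: 0.0
```

Emit:
drive_tool(
  deltas="0 0 0 0 0 -0.09 60;0 0 0 0 0 -0.18 60;0 0 0 0 0 -0.27 60;0 0 0 0 0 -0.36 60;0 0 0 0 0 -0.45 60",
)

```text
time: 2.4
tool_pos: [0.2189, 0.3069, 0.2057]
ee_rot: [3.141, 0.001, -2.668]
wrist_force: [-0.2, 0.8, 0.9]
width: 0.06
finger_force: 0.0
```

Emit:
drive_tool(
  deltas="0 0 0 0 0 -0.09 60;0 0 0 0 0 -0.18 60;0 0 0 0 0 -0.25 60;0 0 0 0 0 -0.25 60",
)

```text
time: 2.8
tool_pos: [0.2188, 0.307, 0.2056]
ee_rot: [3.142, 0.0, -2.281]
wrist_force: [0.8, 0.2, 0.6]
width: 0.0599
finger_force: 0.0
```

Emit:
drive_tool(
  deltas="-0.25 -0.3 0 0 0 0 60;-0.5 -0.6 0 0 0 0 60;-0.8 -0.96 0 0 0 0 60;-0.8 -0.96 0 0 0 0 60",
)

```text
time: 3.2
tool_pos: [0.3476, 0.3043, 0.2042]
ee_rot: [-3.141, -0.001, -2.288]
wrist_force: [-1.3, -0.1, 0.8]
width: 0.0596
finger_force: 0.0
```

Emit:
drive_tool(
  deltas="-0.25 -0.3 0.25 0 0 0 60;-0.5 -0.6 0.5 0 0 0 60;-0.79 -0.97 0.9 0 0 0 60;-0.79 -0.97 1 0 0 0 60;-0.79 -0.97 1 0 0 0 60",
)

```text
time: 3.7
tool_pos: [0.4673, 0.3004, 0.1015]
ee_rot: [3.138, -0.007, -2.284]
wrist_force: [-0.6, -0.6, -0.8]
width: 0.0599
finger_force: 0.0
```

```bash
python3 - <<'E'
from h import *
np.set_printoptions(precision=4,suppress=True)
a=snap('side')
print(robot.get_obs()['tool_pos'])
for k in('capacitor_center',):
    for r in finder.landmark_of('side',k)[:3]: print(r,world(a,r['xy'],.01))
b=snap('top')
for r in finder.landmark_of('top',k)[:3]: print(r,world(b,r['xy'],.01))
i=np.hstack([cv2.resize(a['img'][210:330,150:280],(520,480),interpolation=2),cv2.resize(b['img'][190:260,130:200],(280,280),interpolation=2).repeat(1,0)[:280].__class__(cv2.copyMakeBorder(cv2.resize(b['img'][190:260,130:200],(280,280)),0,200,0,0,0).shape,dtype=np.uint8)]) if 0 else cv2.resize(a['img'][210:330,150:280],(650,600),interpolation=2)
cv2.imwrite('pics/c1.png',i[:,:,::-1])
E
```

```text
[0.4675 0.3013 0.1039]
{'xy': [211.4, 270.5], 'confidence': 0.69} [0.4678 0.3013 0.01  ]
{'xy': [157.6, 220.3], 'confidence': 0.61} [0.4678 0.3079 0.01  ]
```

View pics/c1.png

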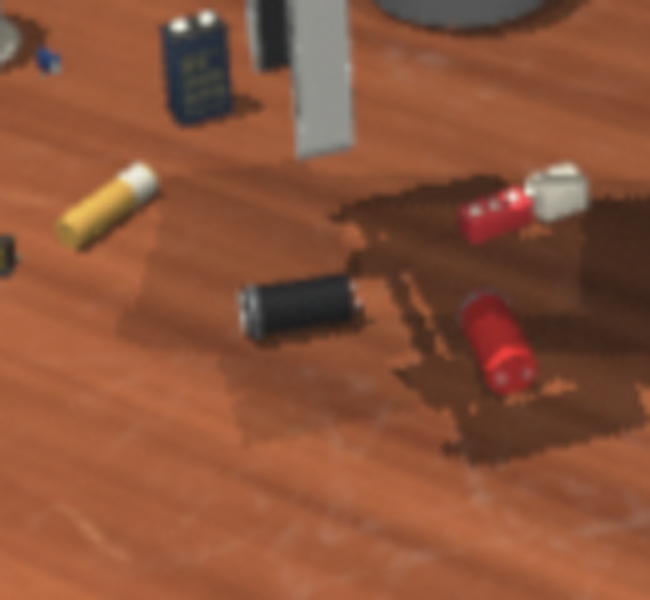

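The close view shows the capacitor at crop (300,307), under the gripper and clear of its neighbours. I'll descend and grip.

Emit:
drive_tool(
  deltas="0 0 0.3 0 0 0 60;0 0 0.6 0 0 0 60;0 0 0.8 0 0 0 60;0 0 0.93 0 0 0 60;0 0 0.98 0 0 0 60",
)

```text
time: 4.4
tool_pos: [0.4683, 0.3021, 0.0076]
ee_rot: [3.142, 0.0, -2.28]
wrist_force: [-0.5, 0.6, 0.0]
width: 0.0601
finger_force: 0.0
```

Emit:
drive_tool(
  deltas="0 0 0.01 0 0 0 5;0 0 0.01 0 0 0 5;0 0 0.01 0 0 0 5;0 0 0.01 0 0 0 5;0 0 0.01 0 0 0 5",
)

```text
time: 4.9
tool_pos: [0.4693, 0.3019, 0.0071]
ee_rot: [-3.141, 0.001, -2.281]
wrist_force: [0.7, 0.3, 0.5]
width: 0.0236
finger_force: 0.0
```

Emit:
drive_tool(
  deltas="0 0 0 0 0 0 5;0 0 0 0 0 0 5;0 0 0 0 0 0 5;0 0 0 0 0 0 5;0 0 0 0 0 0 5",
)

```text
time: 5.4
tool_pos: [0.4691, 0.3019, 0.0069]
ee_rot: [-3.141, 0.001, -2.281]
wrist_force: [0.6, -0.2, 3.7]
width: 0.0192
finger_force: 29.2
```

The grip is only 3 mm from the fingertips, so I'll regrasp a little lower.

Emit:
drive_tool(
  deltas="0 0 0 0 0 0 32;0 0 0 0 0 0 32;0 0 0 0 0 0 32;0 0 0.02 0 0 0 32;0 0 0.04 0 0 0 32",
)

```text
time: 5.9
tool_pos: [0.4687, 0.3017, 0.0021]
ee_rot: [3.141, -0.0, -2.281]
wrist_force: [-0.3, 0.1, 0.1]
width: 0.0323
finger_force: 0.0
```

Emit:
drive_tool(
  deltas="0 0 0 0 0 0 5;0 0 0 0 0 0 5;0 0 0 0 0 0 5;0 0 0 0 0 0 5;0 0 0 0 0 0 5",
)

```text
time: 6.4
tool_pos: [0.4688, 0.3018, 0.0025]
ee_rot: [3.142, 0.0, -2.281]
wrist_force: [0.2, 0.1, -0.1]
width: 0.0189
finger_force: 29.6
```

Emit:
drive_tool(
  deltas="0 0 -0.1 0 0 0 5;0 0 -0.4 0 0 0 5;0 0 -0.8 0 0 0 5;0 0 -1 0 0 0 5;0 0 -1 0 0 0 5",
)

```text
time: 6.9
tool_pos: [0.4715, 0.3031, 0.1078]
ee_rot: [-3.138, 0.009, -2.281]
wrist_force: [0.7, -0.1, -0.6]
width: 0.0192
finger_force: 29.6
```

Emit:
drive_tool(
  deltas="0 0 -0.5 0 0 0 5;0.2 -0.3 -0.8 0 0 0 5;0.4 -0.55 -1 0 0 0 5;0.71 -0.87 -1 0 0 0 5",
)

```text
time: 7.3
tool_pos: [0.49, 0.1914, 0.2051]
ee_rot: [-3.139, 0.005, -2.278]
wrist_force: [1.0, 0.4, -0.9]
width: 0.0192
finger_force: 29.6
```

Emit:
drive_tool(
  deltas="0.25 -0.3 0 0 0 0 5;0.5 -0.6 0 0 0 0 5;0.71 -0.87 0 0 0 0 5",
)

```text
time: 7.6
tool_pos: [0.5075, 0.0788, 0.201]
ee_rot: [3.14, -0.002, -2.281]
wrist_force: [0.8, 0.2, 0.0]
width: 0.0193
finger_force: 29.6
```

Emit:
drive_tool(
  deltas="0.25 -0.3 0 0 0 0 5;0.5 -0.6 0 0 0 0 5;0.71 -0.87 0 0 0 0 5",
)

```text
time: 7.9
tool_pos: [0.5283, -0.0247, 0.2008]
ee_rot: [-3.14, -0.007, -2.296]
wrist_force: [0.0, -0.6, -0.8]
width: 0.0191
finger_force: 29.6
```

Emit:
drive_tool(
  deltas="0.25 -0.3 0 0 0 0 5;0.45 -0.55 0 0 0 0 5;0.6 -0.75 0 0 0 0 5;0.71 -0.87 0 0 0 0 5",
)

```text
time: 8.3
tool_pos: [0.5586, -0.0769, 0.2]
ee_rot: [-3.119, -0.033, -2.363]
wrist_force: [0.5, -0.1, -0.8]
width: 0.0194
finger_force: 29.6
```

Emit:
drive_tool(
  deltas="0 0 0 0 0 0.08 5;0 0 0 0 0 0.16 5;0 0 0 0 0 0.24 5;0 0 0 0 0 0.32 5;0 0 0 0 0 0.4 5",
)

```text
time: 8.8
tool_pos: [0.5582, -0.0757, 0.2006]
ee_rot: [-3.103, -0.012, -2.995]
wrist_force: [-0.1, -0.2, -0.3]
width: 0.019
finger_force: 29.6
```

Emit:
drive_tool(
  deltas="0 0 0 0 0 0.08 5;0 0 0 0 0 0.15 5;0 0 0 0 0 0.19 5;0 0 0 0 0 0.19 5;0 0 0 0 0 0.19 5",
)

```text
time: 9.3
tool_pos: [0.5581, -0.0761, 0.2006]
ee_rot: [-3.101, -0.001, 2.996]
wrist_force: [0.2, -0.3, 0.6]
width: 0.0193
finger_force: 29.6
```

```bash
python3 - <<'E'
from h import *
np.set_printoptions(precision=4,suppress=True)
a=snap('side');print(robot.get_obs()['tool_pos'],robot.get_obs()['ee_rot'])
for r in finder.landmark_of('side','tray_mid')[:2]: print(r,world(a,r['xy'],.086))
for k,z in(('round_dish_in',.003),('parts_box_in',.003)):
    for r in finder.landmark_of('side',k)[:1]: print(k,r,world(a,r['xy'],z))
cv2.imwrite('pics/c2.png',cv2.resize(a['img'][90:240,200:360],(640,600),interpolation=2)[:,:,::-1])
E
```

```text
[ 0.5581 -0.0762  0.2006] [-3.1013 -0.0008  2.9953]
{'xy': [269.8, 155.0], 'confidence': 0.76} [ 0.555  -0.1081  0.086 ]
round_dish_in {'xy': [240.1, 204.7], 'confidence': 0.71} [0.5614 0.038  0.003 ]
parts_box_in {'xy': [292.3, 165.7], 'confidence': 0.68} [ 0.5485 -0.2426  0.003 ]
```

View pics/c2.png

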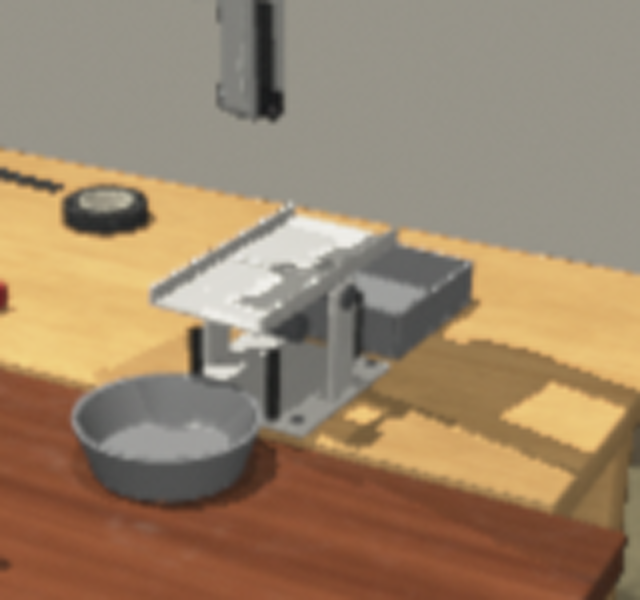

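The wrist had reached its range limit on the swing and tilted slightly. The turn has freed it, so I'll level the tool and move over the box-side half.

Emit:
drive_tool(
  deltas="0 -0.2 0 -0.026 0 -0.054 5;0 -0.45 0 -0.026 0 -0.054 5;0 -0.68 0 -0.026 0 -0.054 5;0 -0.68 0 -0.026 0 -0.054 5;0 -0.68 0 -0.026 0 -0.054 5",
)

```text
time: 10.0
tool_pos: [0.5479, -0.144, 0.2034]
ee_rot: [3.14, -0.002, 3.077]
wrist_force: [0.2, 0.8, -0.5]
width: 0.0188
finger_force: 29.6
```

```bash
python3 - <<'E'
from h import *
np.set_printoptions(precision=4,suppress=True)
a=snap('side');o=robot.get_obs();print(o['tool_pos'],o['ee_rot'],o['joint_positions'])
E
```

```text
[ 0.5479 -0.1434  0.2034] [ 3.1403 -0.0024  3.0784] [-0.3565  0.1262  1.3322  0.0006  1.6858 -1.864 ]
```

Emit:
drive_tool(
  deltas="0 0 0.3 0 0 0 5;0 0 0.6 0 0 0 5;0 0 0.8 0 0 0 5;0 0 0.93 0 0 0 5;0 0 0.93 0 0 0 5",
)

```text
time: 10.55
tool_pos: [0.5465, -0.1425, 0.1082]
ee_rot: [3.14, -0.007, 3.079]
wrist_force: [-0.4, 0.6, 1.1]
width: 0.0194
finger_force: 29.6
```

```bash
python3 - <<'E'
from h import *
np.set_printoptions(precision=4,suppress=True)
a=snap('side');print(robot.get_obs()['tool_pos'],robot.get_obs()['ee_rot'])
cv2.imwrite('pics/c3.png',cv2.resize(a['img'][110:200,220:340],(800,600),interpolation=2)[:,:,::-1])
E
```

```text
[ 0.5475 -0.1431  0.11  ] [ 3.1405 -0.0036  3.0792]
```

View pics/c3.png

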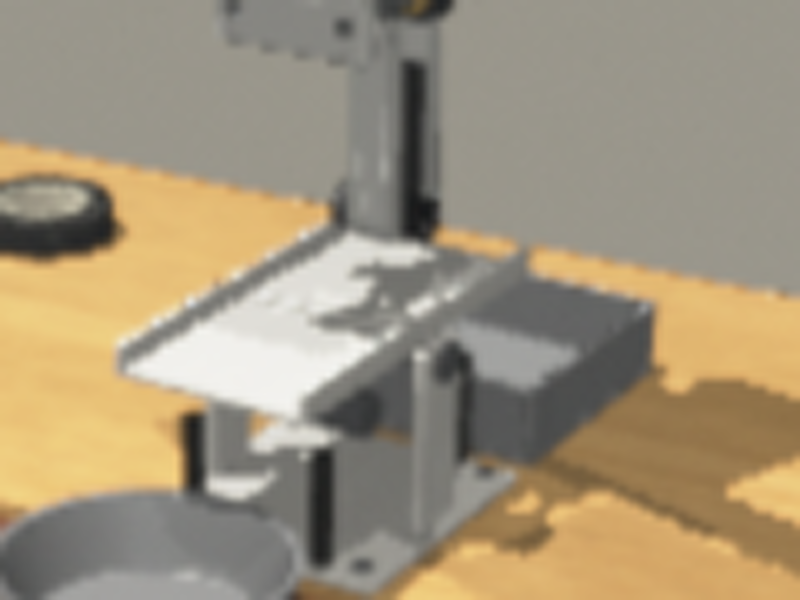

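The capacitor sits across the channel over the box-side half, at crop (385,215), centred between the walls. I'll lower it to about 2 mm above the tray surface.

Emit:
drive_tool(
  deltas="0 0 0.08 0 0 0 5;0 0 0.15 0 0 0 5;0 0 0.2 0 0 0 5;0 0 0.2 0 0 0 5;0 0 0.2 0 0 0 5",
)

```text
time: 11.1
tool_pos: [0.5476, -0.1439, 0.0904]
ee_rot: [3.141, -0.002, 3.078]
wrist_force: [-0.3, 0.3, -0.4]
width: 0.0189
finger_force: 29.6
```

```bash
python3 - <<'E'
from h import *
a=snap('side');o=robot.get_obs();print(o['tool_pos'],o['wrist_force'])
cv2.imwrite('pics/c4.png',cv2.resize(a['img'][110:200,220:340],(800,600),interpolation=2)[:,:,::-1])
E
```

```text
[ 0.5477792  -0.14398081  0.09064371] [ 0.15204336  0.43900146 -0.30638858]
```

View pics/c4.png

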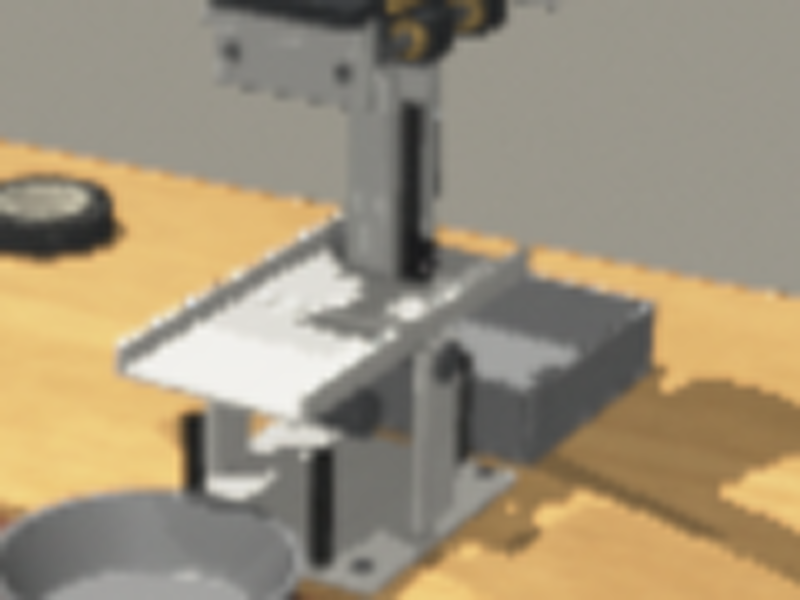

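The tray is level, and the capacitor sits just above it between the walls. I'll open a little and lift away.

Emit:
drive_tool(
  deltas="0 0 0 0 0 0 44;0 0 0 0 0 0 44;0 0 0 0 0 0 44;0 0 -0.15 0 0 0 44;0 0 -0.4 0 0 0 44",
)

```text
time: 11.65
tool_pos: [0.5465, -0.1435, 0.1297]
ee_rot: [3.14, -0.006, 3.078]
wrist_force: [0.6, 0.0, -0.0]
width: 0.044
finger_force: 0.0
```

Emit:
drive_tool(
  deltas="0 0 -0.4 0 0 0 44;0 0 -0.8 0 0 0 44;0 0 -0.8 0 0 0 44;0 0 -0.8 0 0 0 44;0 0 -0.8 0 0 0 44",
)

```text
time: 12.15
tool_pos: [0.5474, -0.1437, 0.2095]
ee_rot: [3.14, -0.004, 3.078]
wrist_force: [-0.5, -0.9, -0.3]
width: 0.044
finger_force: 0.0
```

Emit:
drive_tool(
  deltas="0 0 0 0 0 0 44;0 0 0 0 0 0 44;0 0 0 0 0 0 44;0 0 0 0 0 0 44;0 0 0 0 0 0 44",
)

```text
time: 12.65
tool_pos: [0.5479, -0.1439, 0.2102]
ee_rot: [3.141, -0.003, 3.078]
wrist_force: [0.3, 0.1, -0.1]
width: 0.0438
finger_force: 0.0
```

Emit:
drive_tool(
  deltas="0 0 0 0 0 0 44;0 0 0 0 0 0 44;0 0 0 0 0 0 44;0 0 0 0 0 0 44;0 0 0 0 0 0 44",
)

```text
time: 13.15
tool_pos: [0.5479, -0.1439, 0.2104]
ee_rot: [3.141, -0.002, 3.078]
wrist_force: [-0.5, -0.0, -0.6]
width: 0.0439
finger_force: 0.0
```

```bash
python3 - <<'E'
from h import *
a=snap('side');b=snap('top');print(robot.get_obs()['tool_pos'])
for n,s in(('side',a),('top',b)):
    for r in finder.landmark_of(n,'capacitor_center')[:3]: print(n,r,world(s,r['xy'],.013))
A=cv2.resize(a['img'][110:210,220:340],(400,333),interpolation=2);B=cv2.resize(b['img'][150:250,260:380],(400,333),interpolation=2)
cv2.imwrite('pics/c5.png',np.hstack([A,B])[:,:,::-1])
E
```

```text
[ 0.54789502 -0.14397341  0.21042278]
side {'xy': [248.0, 282.1], 'confidence': 0.5} [0.38568535 0.2999022  0.013     ]
side {'xy': [302.0, 155.8], 'confidence': 0.38} [ 0.54486091 -0.30436785  0.013     ]
top {'xy': [165.8, 243.8], 'confidence': 0.45} [0.39743731 0.27915443 0.013     ]
```

View pics/c5.png

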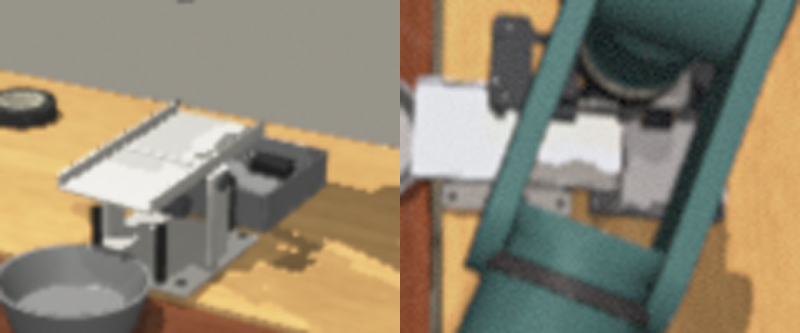

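The side view shows the tray back level and the capacitor in the box at crop (272,160), pixel (302,158). I'll let it settle and check once more.

Emit:
drive_tool(
  deltas="0 0 -0.2 0 0 0 44;0 0 -0.4 0 0 0 44;0 0 -0.4 0 0 0 44;0 0 -0.4 0 0 0 44;0 0 -0.4 0 0 0 44",
)

```text
time: 13.85
tool_pos: [0.5476, -0.1438, 0.249]
ee_rot: [3.14, -0.004, 3.078]
wrist_force: [1.0, -0.2, -0.1]
width: 0.0441
finger_force: 0.0
```

Emit:
drive_tool(
  deltas="0 0 0 0 0 0 44;0 0 0 0 0 0 44;0 0 0 0 0 0 44;0 0 0 0 0 0 44;0 0 0 0 0 0 44",
)

```text
time: 14.35
tool_pos: [0.548, -0.144, 0.2504]
ee_rot: [3.141, -0.002, 3.078]
wrist_force: [-0.5, -0.3, 0.2]
width: 0.0442
finger_force: 0.0
```

Emit:
drive_tool(
  deltas="0 0 0 0 0 0 44;0 0 0 0 0 0 44;0 0 0 0 0 0 44;0 0 0 0 0 0 44;0 0 0 0 0 0 44",
)

```text
time: 14.85
tool_pos: [0.548, -0.144, 0.2504]
ee_rot: [3.141, -0.002, 3.078]
wrist_force: [0.0, -0.4, -0.7]
width: 0.0443
finger_force: 0.0
```

```bash
python3 - <<'E'
from h import *
a=snap('side');print(robot.get_obs()['time'])
for r in finder.landmark_of('side','capacitor_center')[:3]: print(r,world(a,r['xy'],.013))
cv2.imwrite('pics/c6.png',cv2.resize(a['img'][130:190,240:330],(800,533),interpolation=2)[:,:,::-1])
E
```

```text
14.9
{'xy': [304.3, 156.3], 'confidence': 0.54} [ 0.53706778 -0.30421248  0.013     ]
```

View pics/c6.png

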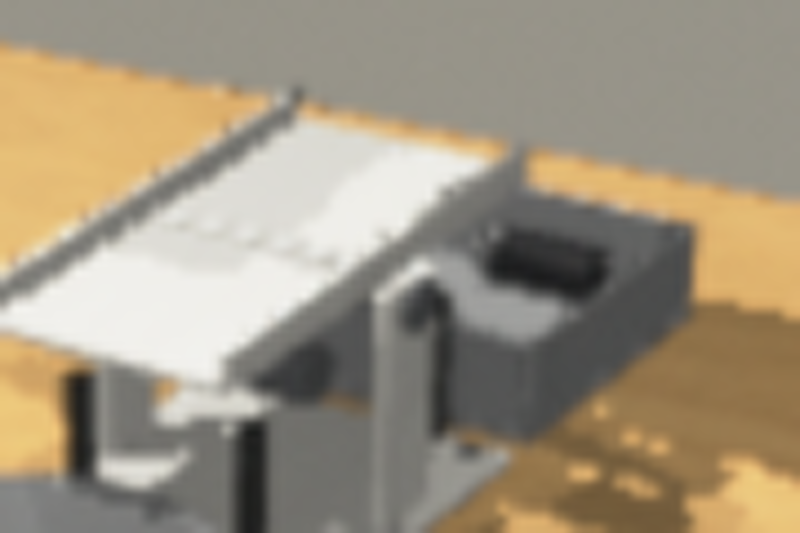

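The capacitor lies flat in the box at crop (550,262), near the far wall, and the tray is level. I'll wait one more second, then hand in.

Emit:
drive_tool(
  deltas="0 0 0 0 0 0 44;0 0 0 0 0 0 44;0 0 0 0 0 0 44;0 0 0 0 0 0 44;0 0 0 0 0 0 44",
)

```text
time: 15.45
tool_pos: [0.548, -0.144, 0.2504]
ee_rot: [3.141, -0.002, 3.078]
wrist_force: [-0.2, 0.3, 0.0]
width: 0.0439
finger_force: 0.0
```

Emit:
drive_tool(
  deltas="0 0 0 0 0 0 44;0 0 0 0 0 0 44;0 0 0 0 0 0 44;0 0 0 0 0 0 44;0 0 0 0 0 0 44",
)

```text
time: 15.95
tool_pos: [0.548, -0.144, 0.2504]
ee_rot: [3.141, -0.002, 3.078]
wrist_force: [-1.0, 0.6, 0.5]
width: 0.0437
finger_force: 0.0
```

```bash
python3 - <<'E'
from h import *
a=snap('side')
g=a['img'].astype(int).sum(2)[150:168,292:312];y,x=np.nonzero(g<150);c=(x.mean()+292,y.mean()+150)
p=cv2.imread('pics/c6.png');print(c,world(a,c,.013))
print(robot.close_job())
E
```

```text
(np.float64(301.1818181818182), np.float64(159.9318181818182)) [ 0.5339605  -0.27388811  0.013     ]
the job is handed in; nothing more can be done
None
```

The capacitor was set down on the box-side half of the tray and rolled into the rectangular box; the last pictures show it lying there and the tray level again. I handed the job in at about 16 s; the call returned no verdict.

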